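# Set the leaf crusher's gap dial to the red line, taking up the free play

## Task

The leaf crusher's gap screw is worn: its handwheel has about 35 degrees of free play, so every setting is approached clockwise. Take the wheel by its black grip, turn it anticlockwise (seen from above) until the red line has passed the fixed yellow pointer by about 45 degrees, then turn it back clockwise, stop with the red line (not the blue or green) at the pointer so that the play is taken up, and let go.

Things in the scene. Friction and masses are not known exactly. Their poses are not given: they have to be found in the camera images.
- crusher: Green leaf crusher on a grey 225 x 130 mm base, fixed, with a level aluminium handwheel, diameter 140 mm, rim top 66 mm up. Origin on the worktop under the wheel's upright axis, z up. -x points from the axis to the fixed yellow pointer just outside the rim (top 69 mm up); +x to the steel jaws behind (46 mm high). Yaw varies by 20 degrees either way.
- crank_grip (a point): Black upright round grip on the wheel, straight across the axis from the red line, 55 mm from the wheel's axis: diameter 19 mm, from 71 to 120 mm above the worktop. It revolves on its own pin, so a gripper holding it can keep its orientation while leading it round. The point is on the grip's axis, 99 mm above the worktop. Turning takes about 3 N there; the wheel stays where left.
- red_mark (a point): Point on the red radial line (23 x 6 mm) on the wheel's rim, 62 mm from the wheel's axis, 67 mm above the worktop; turns with the wheel. Blue and green lines lie 70 degrees to either side. At the start the red line is 34 to 75 degrees clockwise (seen from above) of the pointer, on the crusher's +y side.
- wheel_play (a joint): Free play between handwheel and gap screw, rad (not the dial reading): 0 = taken up for clockwise turning, 0.6 = taken up for anticlockwise turning. In between, the wheel turns and the screw does not follow; at either stop both turn together. Starts between 0 and 0.15.

How it is judged:
On the way:
1. the red line has been turned anticlockwise past the pointer by at least 26 degrees (27 mm to the crusher's -y side) (y of red_mark in the frame of crusher below -0.027 m), for 0.05 s.
At the end, for the whole second after the job is handed in: The red line stands at the yellow pointer to within 11 mm along the rim (10 degrees) either side, with the free play taken up for clockwise turning (play joint below 0.15 rad of its 0.6) (y of red_mark in the frame of crusher between -0.011 and 0.011 m and x of red_mark in the frame of crusher below 0 m and value of joint wheel_play below 0.15 rad); the robot touches nothing.
It also fails if it takes over 38 s, if anything falls off the work surface, if the arm or the gripper's body presses on something with over 40 N, if the wrist force passes 120 N, or if a joint passes its speed limit or range.

## Robot

A 6-joint arm with a two-finger parallel gripper is mounted at the origin on a cart in front of the work surface, level with it; the furniture and walls round the work are solid. World frame = base frame: x ahead of the robot, y to its left, z up, the work surface at z = 0. Lengths are in m, angles in rad, forces in N, time in s.
With the tool pointing down it reaches from about 0.275 to 1 m from the base axis. Payload 8.4 kg.
Tool frame: the origin (TCP) lies midway between the tips of the shut fingers; the grasp point (between the pads) lies 19 mm behind it; z points along the fingers, y is the line along which they close (so a half turn about z gives the same grasp; the last joint's range is limited). The gripper opens to 85 mm and grips with 20 to 120 N. Pads are 22 mm wide; open, the fingers measure 114 mm over their backs; the gripper's body (76 mm by 85 mm) begins 54 mm behind the grasp point. The pads swing forward as they close: fully open they stand 13 mm farther back than shut.
Start: joints at [1.176, 0.353, 1.633, -0, 1.155, -0.002], TCP at [0.239, 0.577, 0.231] pointing down, gripper open.
Joint ranges: [-2.63, 2.63], [-0.92, 2.1], [0.06, 2.66], [-1.3, 4.44], [0, 2.69], [-3.02, 3.02]. Speed limits (rad/s): [2.22, 2.22, 2.79, 3.14, 3.14, 3.14].

## Interface

Orientations are given as a rotation vector (axis times angle).
In Python, from bench import arm gives the robot as it stands. Calls block until the motion is done:
- arm.move_to(position, orientation): joint-space move of the TCP to a pose.
- arm.line_to(position, orientation=None, vel=0.15): straight line of the TCP; orientation=None keeps the orientation; vel is the mean speed in m/s.
- arm.movej(angles): joint-space move.
- arm.set_gripper(opening): finger opening in m; the grip force is fixed at half the most; returns when the fingers have stopped.
- arm.hold(seconds).
- arm.inverse_kinematics(position, orientation): joint angles nearest the present ones, or None.
- arm.state(): the state.
- arm.grab_frame(name): name is "side" or "top"; returns the picture (400x640x3 uint8, red, green, blue); there is no depth.
- arm.camera_model(name): a dict with "intrinsics" (3x3 intrinsics, pixels), "view" (4x4, takes a point from world to camera coordinates). Camera axes: x right, y up, looking along -z (the intrinsics and any distortion apply to the point x, -y, -z); pixel columns grow to the right and rows downward; lengths in m; the calibration is good to about 2 mm. A picture is of the moment at which its call begins. camera_model takes no time and is no camera call.
A pose or a line that the arm cannot do raises arm.IKError and nothing moves.
- arm.finish_job(): hands the job in; it is judged then, once.
The state is a dict: "time_s": time; "q": joint angles; "qvel": joint speeds; "joint_torque": joint torques, N m; "tool_pos": TCP position; "tool_rot": TCP orientation; "ft_force": force on the tool from outside, world axes, zero at the start; "ft_torque": the same for the moment, N m; "width": finger opening in m; "grasp_force": force on a finger pad.
Only numpy, scipy, OpenCV 4.12 (cv2) and the standard library are available. Lean on these libraries where they do the work, as an engineer would, in place of code of your own. Each camera call takes 0.05 s, during which the arm holds its last target. There are 200 camera calls.

## Working session

There is one attempt and no reset: what is moved stays moved. The work goes in short steps, each a Python script; the robot and the scene stay as the last script left them, time stands still between calls to the robot, and variables do not carry over. Pictures are saved under pics/ and viewed, at most 10 in all, crops included, and the job is handed in when it is done.

```bash
mkdir -p pics; ls; python3 - <<'E'
from bench import arm
import cv2,numpy as np
for n in("side","top"):
    im=arm.grab_frame(n); cv2.imwrite(f"pics/{n}0.png",im[...,::-1]); m=arm.camera_model(n)
    print(n,{k:np.round(v,4).tolist() if not isinstance(v,str) else v for k,v in m.items()})
s=arm.state();print(s['time_s'],s['tool_rot'],s['ft_force'])
E
```

```text
pics
side {'intrinsics': [[484.4458, 0.0, 325.2395], [0.0, 484.4458, 198.8239], [0.0, 0.0, 1.0]], 'view': [[0.9909, -0.1329, 0.0217, -0.5564], [0.053, 0.5331, 0.8444, -0.0499], [-0.1238, -0.8355, 0.5353, -0.9409], [0.0, 0.0, 0.0, 1.0]]}
top {'intrinsics': [[473.9774, 0.0, 314.6022], [0.0, 473.9774, 202.7328], [0.0, 0.0, 1.0]], 'view': [[0.0248, -0.9988, 0.0431, -0.1575], [0.9896, 0.0306, 0.1403, -0.5354], [-0.1414, 0.0392, 0.9892, -0.8402], [0.0, 0.0, 0.0, 1.0]]}
0.1 [-6.13091335e-01 -3.08094383e+00  1.91831000e-03] [-0.37914467 -0.43804818 -0.80112179]
```

View pics/top0.png

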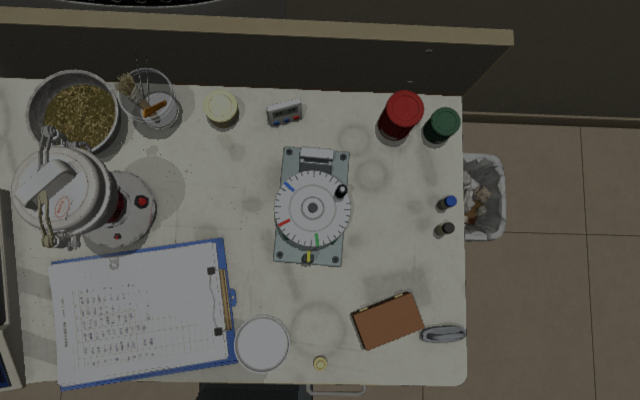

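View pics/side0.png

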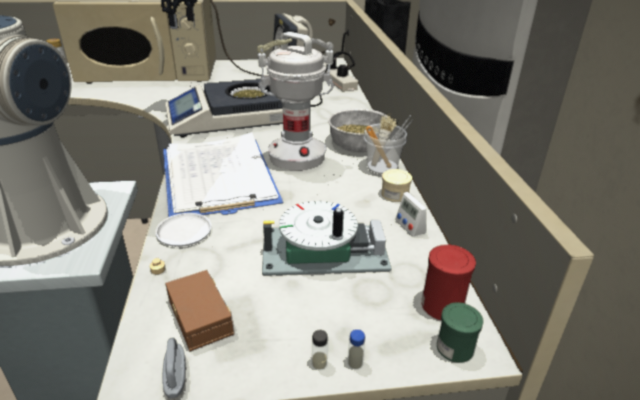

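Top view: the wheel hub is at about (313,208), the red line at (283,224), green at (317,240), blue at (289,186), the grip top at (341,190) and the yellow pointer at (309,257). In the side view the grip is at about (338,222). Next I'll measure these by colour masks and ray casting.

```bash
cat > h.py <<'E'
from bench import arm
import cv2,numpy as np
from scipy.optimize import least_squares
def ray(n,uv):
    m=arm.camera_model(n);K=np.array(m["intrinsics"]);V=np.array(m["view"])
    d=np.linalg.inv(K)@[uv[0],uv[1],1]; d=V[:3,:3].T@(d*[1,-1,-1]); return -V[:3,:3].T@V[:3,3],d
def on(n,uv,z):
    o,d=ray(n,uv); return o+d*(z-o[2])/d[2]
def proj(n,p):
    m=arm.camera_model(n);c=(np.array(m["view"])@[*p,1])[:3]*[1,-1,-1];u=np.array(m["intrinsics"])@c;return u[:2]/u[2]
def blob(im,lo,hi,roi,smin=90,vmin=50):
    h=cv2.cvtColor(im,cv2.COLOR_RGB2HSV).astype(int);x0,x1,y0,y1=roi
    H=h[...,0]; m=((H>=lo)&(H<=hi) if lo<=hi else (H>=lo)|(H<=hi))&(h[...,1]>smin)&(h[...,2]>vmin)
    k=np.zeros(m.shape,np.uint8);k[y0:y1,x0:x1]=m[y0:y1,x0:x1]
    n,_,s,c=cv2.connectedComponentsWithStats(k)
    if n<2:return None,0
    i=1+s[1:,4].argmax();return c[i],s[i,4]
R={"top":(265,362,160,272),"side":(255,365,195,245)}
COL={"red":(172,8,.067),"green":(45,85,.067),"blue":(100,125,.067),"yellow":(20,33,.069)}
def marks(n,im):
    out={}
    for k,(lo,hi,z) in COL.items():
        c,a=blob(im,lo,hi,R[n],110 if k=="green" else 90)
        if c is not None and a>4: out[k]=on(n,c,z)[:2]; print(n,k,np.round(c,1),a,np.round(out[k],4))
    return out
E
python3 - <<'E'
from h import *
for n in("top","side"):
    im=cv2.imread(f"pics/{n}0.png")[...,::-1].copy()
    o=marks(n,im)
    P=np.array([o[k] for k in("red","green","blue") if k in o])
    f=least_squares(lambda c:np.hypot(*(P-c).T)-.059,P.mean(0)); c=f.x
    print("centre",c,f.fun)
    for k in o:print(k,np.degrees(np.arctan2(*(o[k]-c)[::-1])),np.hypot(*(o[k]-c)))
    # dark grip
    x0,x1,y0,y1=(330,352,178,205) if n=="top" else (328,350,200,240)
    m=(im[y0:y1,x0:x1].max(2)<55).astype(np.uint8);ys,xs=np.nonzero(m);print("grip",len(xs),xs.min()+x0,xs.max()+x0,ys.min()+y0,ys.max()+y0,xs.mean()+x0,ys.mean()+y0)
a=cv2.resize(cv2.imread("pics/top0.png")[150:280,250:380],None,fx=4,fy=4,interpolation=2)
b=cv2.resize(cv2.imread("pics/side0.png")[190:280,250:400],None,fx=4,fy=4,interpolation=2)[:, :270*2]
cv2.imwrite("pics/crop.png",a)
E
```

```text
top red [283.6 222.2] 40 [ 0.499  -0.0869]
top green [316.6 239.5] 31 [ 0.4698 -0.1467]
top blue [288.5 186. ] 36 [ 0.565  -0.0935]
top yellow [308.2 256. ] 48 [ 0.44   -0.1324]
centre [ 0.52779512 -0.13870708] [ 0.00033655 -0.00046207 -0.00046297]
red 119.07933551577487 0.05933654814473053
green -172.11302576134764 0.05853793334198182
blue 50.556634845246805 0.05853703496988743
yellow 175.88411760262167 0.08802169923123511
grip 98 335 346 184 198 340.3061224489796 191.73469387755102
side red [299.4 206.2] 14 [ 0.5001 -0.0878]
side blue [268.3 201.9] 124 [ 0.4439 -0.0673]
side yellow [268.  222.2] 32 [ 0.441  -0.1362]
centre [ 0.4545509 -0.1253223] [6.01847489e-10 6.00424259e-10]
red 39.45241977094565 0.059000000601847485
blue 100.44403639664631 0.059000000600424256
yellow -141.37454472840005 0.017377552828919188
grip 192 333 342 212 236 337.34375 223.81770833333334
```

View pics/crop.png

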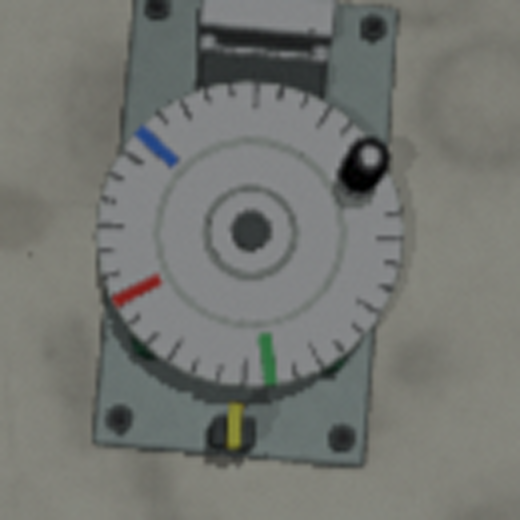

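The crop confirms the marks, with the grip's top end at (342.5,189.3). The masks put the wheel axis at (0.528,-0.139), the pointer direction at 176° and red at 119°. I'll retract before sweeping across, to clear the tall blender, then go above the grip.

```bash
cat >> h.py <<'E'
def ori(c): # tool down, closing direction at angle c (deg)
    f=np.radians((c+90)/2); return np.pi*np.array([np.cos(f),np.sin(f),0])
C=np.array([.5278,-.1387]); O=ori(-12)
def at(deg,z=.080): return [*(C+.055*np.array([np.cos(np.radians(deg)),np.sin(np.radians(deg))])),z]
E
python3 - <<'E'
from h import *
g=on("top",(342.5,189.3),.12);print("grip top",g,"pred",at(-60.9))
o1,d1=ray("top",(342.5,189.3));
print("side proj of pred z=.099",proj("side",at(-60.9,.099)), "top proj z=.12",proj("top",at(-60.9,.12)))
for o in(O,-O):
    print(arm.inverse_kinematics(at(-60.9),o))
s=arm.state()
arm.line_to([.18,.42,.40],vel=.25)
arm.move_to([.42,-.1,.38],O)
arm.move_to(at(-60.9,.19),O)
s=arm.state();print(s["time_s"],s["q"],s["tool_pos"],s["ft_force"])
for n in("top","side"):cv2.imwrite(f"pics/{n}1.png",arm.grab_frame(n)[...,::-1])
a=cv2.imread("pics/top1.png")[120:290,220:420];b=cv2.imread("pics/side1.png")[120:290,220:420]
cv2.imwrite("pics/pair1.png",cv2.resize(np.hstack([a,b]),None,fx=2,fy=2))
E
```

```text
grip top [ 0.55286681 -0.18635054  0.12      ] pred [np.float64(0.554548445923292), np.float64(-0.18675747226695058), 0.08]
side proj of pred z=.099 [337.37188943 220.89071033] top proj z=.12 [342.75436203 188.33437851]
[-3.27407351e-01  4.74706757e-01  1.83634281e+00 -4.44089210e-16
  8.30543090e-01 -1.17967840e-01]
[-0.32740735  0.47470676  1.83634281  0.          0.83054309 -0.11796784]
4.2333 [-3.26710599e-01  3.32902573e-01  1.75988159e+00  1.24756161e-04
  1.04789266e+00 -1.17772317e-01] [ 0.55480196 -0.18637379  0.19104059] [-0.09943662 -0.16400281 -0.05763021]
```

View pics/pair1.png

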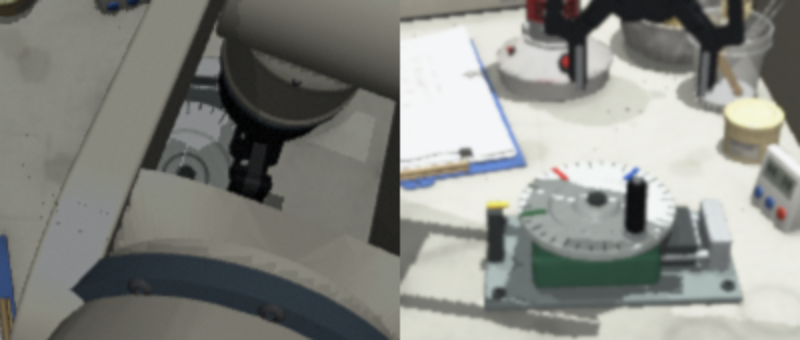

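The gripper is open above the grip, at about pixel (637,205) in the right half, and both views agree on the grip to 2 mm. Next: descend, grasp and turn anticlockwise.

```bash
cat >> h.py <<'E'
def turn(a,b,step=8):
    n=max(1,int(np.ceil(abs(b-a)/step)))
    for d in np.linspace(a,b,n+1)[1:]:
        arm.line_to(at(d),O,vel=.05); s=arm.state();F=s["ft_force"]
        print(round(d,1),np.round(F,1),round(s["width"],4),round(s["time_s"],1))
        if np.hypot(*F[:2])>35: print("STOP");break
E
python3 - <<'E'
from h import *
arm.line_to(at(-60.9),O,vel=.1); print(arm.state()["ft_force"])
arm.set_gripper(0); s=arm.state();print(s["width"],s["grasp_force"],s["ft_force"],s["time_s"])
if s["width"]>.012: turn(-60.9,-20)
E
```

```text
[-0.0747112  -0.40810798 -0.12427262]
0.017995565292166896 58.406842461554334 [-0.41542279  0.5036358   1.99188635] 6.2083
-54.1 [0.4 0.4 3.5] 0.0177 6.5
-47.3 [0.6 0.3 3.7] 0.0172 6.8
-40.4 [ 0.9 -0.6  2.9] 0.0175 7.1
-33.6 [ 0.7 -0.5  3.7] 0.0171 7.3
-26.8 [ 1.6 -0.6  3.7] 0.0176 7.6
-20.0 [ 1.8 -0.   3.6] 0.0175 7.9
```

```bash
python3 - <<'E'
from h import *
turn(-20,43); 
im=arm.grab_frame("side");cv2.imwrite("pics/side2.png",im[...,::-1])
turn(43,-1)
im2=arm.grab_frame("side");cv2.imwrite("pics/side3.png",im2[...,::-1])
f=lambda i:i[170:290,230:430,::-1]
cv2.imwrite("pics/pair2.png",cv2.resize(np.hstack([f(im),f(im2)]),None,fx=2,fy=2,interpolation=2))
for i in(im,im2):
    o=marks("side",i)
    for k in o:print(k,np.degrees(np.arctan2(*(o[k]-C)[::-1])),np.hypot(*(o[k]-C)))
E
```

```text
-12.1 [2.6 0.3 4.7] 0.0177 8.2
-4.2 [2.2 0.  4.3] 0.0177 8.5
3.6 [2.2 0.1 4.4] 0.0177 8.8
11.5 [3.5 0.4 4.9] 0.0176 9.1
19.4 [3.  2.1 4.8] 0.0176 9.4
27.2 [3.9 1.5 5.4] 0.0172 9.7
35.1 [3.5 2.3 4.9] 0.0174 10.0
43.0 [1.6 1.2 6.2] 0.0174 10.3
35.7 [3.5 1.7 5.2] 0.0173 10.7
28.3 [4.4 1.6 5.4] 0.0174 10.9
21.0 [3.1 0.8 6.1] 0.0178 11.2
13.7 [4.  1.1 5.4] 0.0174 11.5
6.3 [3.9 0.7 4.7] 0.0176 11.8
-1.0 [3.8 0.5 5.2] 0.0178 12.1
side red [296.  236.1] 22 [ 0.4863 -0.1786]
side green [335. 238.] 5 [ 0.551  -0.1908]
side blue [268.3 201.9] 123 [ 0.4438 -0.0674]
side yellow [268.  222.3] 35 [ 0.441  -0.1362]
red -136.08388685602569 0.05757073183545426
green -65.96381886086515 0.05701984195933038
blue 139.67482403861965 0.11022355308718952
yellow 178.3477427312 0.08680801472434574
side red [285.5 222.7] 18 [ 0.4714 -0.1377]
side green [309.4 240.4] 9 [ 0.5076 -0.193 ]
side blue [268.3 201.9] 124 [ 0.4439 -0.0673]
side yellow [268.  222.4] 40 [ 0.4411 -0.1367]
red 179.00109859676263 0.05643965917623868
green -110.36968545087568 0.05791874765478245
blue 139.61663224240954 0.11020272087395062
yellow 178.6856889360028 0.08676884697824322
```

View pics/pair2.png

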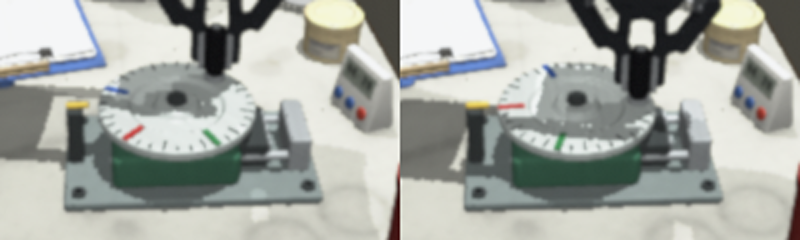

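Left: red at (133,132), well past the pointer (about 42°). Right: red at (510,106), almost in line with the pointer at (477,105). I'll go a last 2.5° clockwise, then let go, rise straight up and check.

```bash
python3 - <<'E'
from h import *
turn(-1,-3.5); arm.hold(.3)
arm.set_gripper(.05); p=arm.state()["tool_pos"]; print(arm.state()["ft_force"])
arm.line_to([p[0],p[1],.22],O,vel=.12)
arm.move_to([.40,-.05,.38],O); arm.move_to([.30,.30,.40],O)
for n in("top","side"):
    im=arm.grab_frame(n);cv2.imwrite(f"pics/{n}4.png",im[...,::-1]);o=marks(n,im)
    for k in o:print(k,np.degrees(np.arctan2(*(o[k]-C)[::-1])),np.hypot(*(o[k]-C)))
f=lambda n:cv2.imread(f"pics/{n}4.png")
cv2.imwrite("pics/pair4.png",cv2.resize(np.hstack([f("top")[150:280,220:420],f("side")[160:290,230:430]]),None,fx=2,fy=2,interpolation=2))
print(arm.state()["time_s"])
E
```

```text
-3.5 [5.  1.9 5.3] 0.0177 12.4
[ 0.70073972 -0.58356828  0.52728042]
top red [309.8 240. ] 40 [ 0.4685 -0.1347]
top green [341.3 220.7] 24 [ 0.5047 -0.1904]
top blue [281.  216.2] 43 [ 0.5096 -0.0819]
top yellow [308.1 255.9] 47 [ 0.4402 -0.1324]
red 176.13258256443586 0.059434384588149584
green -114.04589937999768 0.05664735564015848
blue 107.77510063459529 0.05962401205571007
yellow 175.85412009393747 0.08780547425374854
side red [285. 222.] 11 [ 0.4706 -0.1356]
side green [308.2 240.5] 6 [ 0.5055 -0.1929]
side blue [268.4 201.9] 122 [ 0.444  -0.0674]
side yellow [268.  222.2] 31 [ 0.441 -0.136]
red 176.89921820018253 0.05725538199690745
green -112.34594717142018 0.05862817743506701
blue 139.61378371259948 0.11005941088214105
yellow 178.21783547351663 0.08686314483917515
16.925
```

View pics/pair4.png

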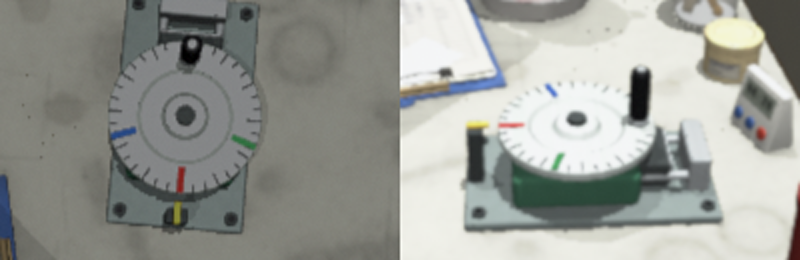

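The red line at (181,180) points at the yellow pointer at (177,212) in the top view, within 1–2 degrees, and the gripper is clear. Handing in.

```bash
python3 -c "
from bench import arm
print(arm.finish_job())"
```

```text
the job is handed in; nothing more can be done
None
```

I turned the wheel anticlockwise until the red line was about 42° past the pointer, then brought it back clockwise by about 46°, more than the free play, so the play should be taken up, though I couldn't measure it directly; red now stands within about 2° of the pointer, the gripper is clear, and the job was handed in at about 17 s (no verdict was returned).

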